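# Wet the cup brush and hold the soap pump half-way down

## Robot

A 6-joint arm with a two-finger parallel gripper is mounted at the origin on the work surface. World frame = base frame: x ahead of the robot, y to its left, z up, the work surface at z = 0. Lengths are in mm, angles in rad, forces in N, time in s.
With the tool pointing down it reaches from about 275 to 1000 mm from the base axis. Payload 8.4 kg.
Tool frame: the origin (TCP) lies between the finger pads, 19 mm behind the fingertips; this is the grasp point; z points along the fingers, y is the line along which they close (so a half turn about z gives the same grasp; the last joint's range is limited). The gripper opens to 85 mm and grips with 20 to 120 N. Pads are 22 mm wide; open, the fingers measure 114 mm over their backs; the gripper's body (76 mm by 85 mm) begins 54 mm behind the grasp point. The pads swing forward as they close: fully open they stand 13 mm farther back than shut.
Start: joints at [-1.28, 0.353, 1.633, -0, 1.155, -0.002], TCP at [180.395, -598.403, 249.981] pointing down, gripper open.
Joint ranges: [-2.63, 2.63], [-0.92, 2.1], [0.06, 2.66], [-1.3, 4.44], [0, 2.69], [-3.02, 3.02]. Speed limits (rad/s): [2.22, 2.22, 2.79, 3.14, 3.14, 3.14].

## Interface

Orientations are given as [roll, pitch, yaw] about the fixed x, y, z axes, in that order (R = Rz(yaw) Ry(pitch) Rx(roll)).
In Python, from rig import sense, grab_frame, sign_off gives the robot as it stands. The module is installed in compiled form; this text tells all that it offers.
- The arm moves only by the tool send_rows, never from a script. Its argument "moves" is a list that holds one entry, the list of rows, each a list of 7 numbers: the shift along the world's x, y, z in m, then the turn, a rotation vector about the world's x, y, z in rad, then the opening, from -1 (shut) to 1 (fully open). In form: [[[dx, dy, dz, rx, ry, rz, jaw], ...]]. A call has 1 to 10 rows; each row shifts and turns the commanded pose from where the row before left it; what a row does not reach is not made up. A row lasts 1/10 s, in which the tool goes at most 50 mm and 8.59 degrees, less where a joint would pass 70% of its speed; a pose out of reach is approached as far as the arm can. A call with a gripper value outside its range is refused whole. The fingers move at their own pace and stop on an object; "grip_force" is the grip in N (left out, the last holds). Time passes only in rows, so rows that do not move let the fingers close. It gives the time, the measured TCP pose, the force, the opening and the grip force at its end, in the units of the state.
- sense(): the state, without advancing time (a new reading comes with each control period).
- grab_frame(name): name is "side" or "top" or "wrist"; returns a dict with "img" (420x560x3 uint8, red, green, blue), "mtx" (3x3 intrinsics, pixels), "rvec" (rotation vector, rad) and "tvec" (3), from world to camera coordinates, as OpenCV has them; the wrist camera has in their place "T_tool_cam" (4x4, takes a point from camera to tool coordinates, whose origin is the TCP and whose axes are the flange's). Camera axes: x right, y down, z forward; pixel columns grow to the right and rows downward; lengths in mm; the calibration is good to about 2 mm. A picture is of the moment at which its call begins: read the wrist's pose just before it. There is no depth.
- sign_off(): hands the job in; it is judged then, once.
The state is a dict: "clock": time; "qpos": joint angles; "qvel": joint speeds; "joint_efforts": joint torques, N m; "eef_pos": TCP position; "tcp_rot": TCP orientation; "contact_force": force on the tool from outside, world axes, zero at the start; "wrist_torque": the same for the moment, N m; "opening": opening from 0.0 (shut) to 1.0 (fully open); "grasp_force": force on a finger pad.
Only numpy, scipy, OpenCV 4.12 (cv2) and the standard library are available. Lean on these libraries where they do the work, as an engineer would, in place of code of your own. Each camera call takes 0.05 s, during which the arm holds its last target. There are 200 camera calls.

## Task

Get the washing-up brush ready: lift the green brush out of its blue holder, dip its bristles at least half their height into the white mug, then press the bristles straight down on the plate of the soap pump until the plate is half-way down (never all the way, that gives a double dose) and keep it there for two seconds or more. Finish while still gripping the brush upright and holding the plate half-way down with it, touching the pump with nothing but the brush; leave the mug standing in its place and the other things on the worktop alone.

Things in the scene. Friction and masses are not known exactly. Their poses are not given: they have to be found in the camera images.
- brush: washing-up brush, 165 mm tall, about 90 g, standing bristles down in the holder. Origin: centre of the flat bristle end; z runs up the handle. Upwards: white bristles 33 mm across, 0 to 34 mm; green collar 35 mm across, to 44 mm (all rigid); round neck 14 mm across, to 90 mm; square grip 18 x 18 mm, 90 to 165 mm, its faces square to the x and y axes
- brush_grip (a point): point on the brush's axis 135 mm above its bristle end: a good place for the TCP to grip from above
- holder: blue ceramic pot fixed to the worktop, 62 mm tall, 62 to 68 mm across, bore 52 mm or more, inner floor 5 mm above the worktop. Origin: centre of its underside. The brush's whole grip stands above it; the brush is free to be lifted straight out
- mug: loose white ceramic mug, 84 mm across, 95 mm tall, wall 4 mm, inner floor about 5 mm up, handle on its +y side. Empty. Origin: centre of its underside
- mug_rim (a point): centre of the mug's mouth, 95 mm above its underside
- pump: soap pump fixed to the worktop: round grey base 104 mm across at the foot, 46 mm tall, carrying the sprung white plate. Origin: centre of its underside, on the axis of the plate
- plunger_top (a point): centre of the upper face of the pump's white round plate, 76 mm across and 6 mm thick; 74.5 mm above the worktop when not pressed, it moves down with the plate
- plunger (a joint): how far the pump plate is pressed straight down, in m: 0 at rest, 0.010 half-way, 0.020 all the way. The spring pushes back with about 2 N at rest, 6 N half-way, 10 N all the way, and returns the plate. The stem seen under the plate is orange over its lower 10 mm, white above: at half-way the orange has just sunk into the base
- egg_cup: bystander: blue plastic egg cup, 60 mm tall, 50 mm across, loose. Origin: centre of its underside
- teaspoon: bystander: loose stainless teaspoon lying flat, 140 mm long. Its x axis runs along it towards the bowl
- canister: bystander: closed loose aluminium canister, 140 mm tall, 90 mm across, beyond the task's things. Origin: centre of its underside
- jam_jar: bystander: loose glass jar with a red lid, 90 mm tall, 66 mm across, beyond the task's things. Origin: centre of its underside
Not all that is in view belongs to the job. Leave any purple or red look-alike of the pump alone. There is more than one size of the brush; the one meant has the size given above.

How it is judged (in metres and radians):
On the way, in this order (a step that is already met when the one before it is completed fails the run):
1. the brush is held in the fingers, its bristle end more than 5 mm above the holder's rim (z of brush in the frame of holder above 0.067 m and contact force between the fingers and brush above 2 N), for 0.1 s.
2. the held brush is dipped at least 17 mm below the mug's rim, inside the mouth (z of brush in the frame of mug_rim below -0.017 m and horizontal distance between brush and mug_rim below 0.035 m and angle between mug's own z axis and vertical below 0.15 rad and contact force between the fingers and brush above 2 N), for 0.1 s.
3. the brush keeps the pump's plate half-way down (6 to 14 mm) for 2 s (value of joint plunger between 0.006 and 0.014 m and contact force between brush and pump above 2 N and contact force between the fingers and brush above 2 N and contact force between each of the arm, the fingers and pump below 0.5 N), for 2 s.
At the end, for the whole second after the job is handed in: Ends holding: the plate is still, 6 to 14 mm down (half-way is 10), pressed by the bristles with over 2 N; the brush is gripped, within 17 degrees of upright, on the plate, no finger or arm on the pump; the mug stands upright within 40 mm of its start (all of step 3 and velocity of joint plunger between -0.01 and 0.01 m/s and angle between brush's own z axis and vertical below 0.3 rad and horizontal distance between brush and plunger_top below 0.045 m and angle between mug's own z axis and vertical below 0.1 rad and height (world z) of mug below 0.01 m and distance of mug from where it was at the start of the episode below 0.04 m); the arm keeps its last pose, push and grip.
It fails at once if the pump's plate pressed all the way down (more than 18.5 mm) (value of joint plunger above 0.0185 m).
It fails at once if the mug tipped by more than 20 degrees or shoved by more than 40 mm (angle between mug's own z axis and vertical above 0.35 rad or distance of mug from where it was at the start of the episode above 0.04 m).
It fails at once if a bystander moved by more than 30 mm (distance of any of egg_cup, teaspoon, canister, jam_jar from where it was at the start of the episode above 0.03 m).
It also fails if it takes over 54 s, if anything falls off the work surface, if the arm or the gripper's body presses on something with over 40 N, if the wrist force passes 120 N, or if a joint passes its speed limit or range.

## Working session

There is one attempt and no reset: what is moved stays moved. The work goes in short steps, Python scripts to look and compute and a tool call to move; the robot and the scene stay as the last step left them, time stands still between calls to the robot, and variables do not carry over. Pictures are saved under pics/ and viewed, at most 10 in all, crops included, and the job is handed in when it is done.

Besides the shell and the picture viewer there is one more tool, called after "Emit:" as name(argument=value, ...), one argument or row to a line, values as JSON. send_rows: Moves the arm, as the interface text tells. Its arguments: {"type":"object","properties":{"moves":{"type":"array"},"grip_force":{"type":"number"}},"required":["moves"]}

```bash
mkdir -p pics; python3 - <<'E'
from rig import *
import cv2,numpy as np,pickle
print(sense())
d={}
for n in("side","top"):
    f=grab_frame(n);d[n]=f;cv2.imwrite(f"pics/{n}0.png",f["img"][:,:,::-1]);print(n,f["mtx"].tolist(),f["rvec"],f["tvec"])
pickle.dump(d,open("f0.pkl","wb"))
E
```

```text
{'clock': 0.0, 'qpos': array([-1.28039822e+00,  3.53650763e-01,  1.63414646e+00,  1.32545534e-05,
        1.15520374e+00, -2.40012133e-03]), 'qvel': array([ 0.00024764,  0.00136081, -0.00053441,  0.00026945,  0.00125051,
       -0.00089898]), 'joint_efforts': array([-1.36709616e-03, -6.05259705e+01, -3.42067730e+01, -2.67468822e-04,
        9.38606390e-03, -1.65196019e-05]), 'eef_pos': array([ 180.26766848, -597.95942527,  249.25476021]), 'tcp_rot': array([-3.14018437e+00, -1.54988217e-05,  2.92792856e-01]), 'contact_force': array([ 0.84413187, -0.77064893,  0.10955641]), 'wrist_torque': array([-0.01500124,  0.01584858,  0.06468979]), 'grasp_force': 0.0, 'opening': 1.0001299595051854}
side [[402.0004940094093, 0.0, 276.78264314815533], [0.0, 402.0004940094093, 214.76193489873714], [0.0, 0.0, 1.0]] [ 0.13465295 -2.75561059  1.4180065 ] [552.99361664 122.31858134 952.77406897]
top [[493.5350633298325, 0.0, 277.31814122175257], [0.0, 493.5350633298325, 196.69294493827812], [0.0, 0.0, 1.0]] [ 2.16537444 -2.15074143  0.1934134 ] [  -5.4613393   557.71416337 1144.68703001]
```

View pics/side0.png

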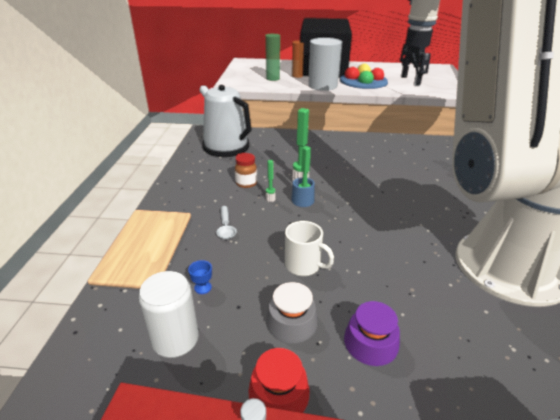

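View pics/top0.png

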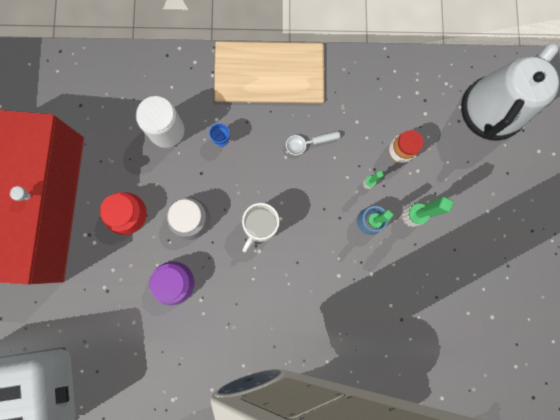

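Side view: the green brush in the blue pot is at (304,170), a small look-alike at (270,182) and a large look-alike at (302,130). The mug is at (304,248), the grey and white pump at (292,310), the purple one at (375,330) and the red one at (280,375). In the top view the pot is at (374,220), small brush (372,181), large brush (425,212), mug (261,222) and pump (186,217). I choose the brush in the blue pot and will check it in close crops.

```bash
cat > h.py <<'E'
import numpy as np,cv2,pickle
def cam(f):
    R=cv2.Rodrigues(np.array(f["rvec"],float))[0];t=np.array(f["tvec"],float).ravel();return f["mtx"],R,t
def onz(f,uv,z):
    K,R,t=cam(f);d=R.T@np.linalg.solve(K,[*uv,1]);c=-R.T@t;return c+d*(z-c[2])/d[2]
def proj(f,P):
    return cv2.projectPoints(np.array(P,float).reshape(-1,3),np.array(f["rvec"],float),np.array(f["tvec"],float),f["mtx"],None)[0].reshape(-1,2)
def tri(f,uv,g,wv):
    P=[k@np.c_[R,t] for k,R,t in map(cam,(f,g))]
    X=cv2.triangulatePoints(*P,np.array(uv,float),np.array(wv,float)).ravel();return X[:3]/X[3]
E
python3 - <<'E'
from h import *
d=pickle.load(open("f0.pkl","rb"));s,t=d["side"],d["top"]
for n,uv,z in[("holder rim",(374,219),62),("brush top",(388,215),170),("mug rim",(262,221.5),95),("plate",(186,216),74.5),("egg",(220,134),60),("canister",(157,115),140),("spoon",(296,145),5),("spoonend",(338,136),5),("jar",(410,143),90)]:
    print(n,onz(t,uv,z).round(1))
print("tri brush top",tri(s,(305.5,150),t,(388,215)))
def crop(f,x,y,w,h,k): return cv2.resize(f["img"][y:y+h,x:x+w,::-1],None,fx=k,fy=k,interpolation=cv2.INTER_CUBIC)
a=crop(s,255,100,80,115,5);b=crop(t,350,165,80,115,5)
cv2.imwrite("pics/c1.png",np.hstack([a,b])[:575])
a=crop(s,255,215,100,130,4);b=crop(t,155,190,130,80,3)
o=np.zeros((520,800,3),np.uint8);o[:,:400]=a;o[:240,400:790]=b;cv2.imwrite("pics/c2.png",o)
E
```

```text
holder rim [ 503.5 -229.6   62. ]
brush top [ 501.  -235.3  170. ]
mug rim [492.4  34.5  95. ]
plate [505.8 210.1  74.5]
egg [706.  137.3  60. ]
canister [725.6 271.8 140. ]
spoon [695.4 -49.3   5. ]
spoonend [ 720.2 -156.     5. ]
jar [ 681.6 -313.2   90. ]
tri brush top [ 501.5300537  -237.63241251  160.88746518]
```

View pics/c1.png

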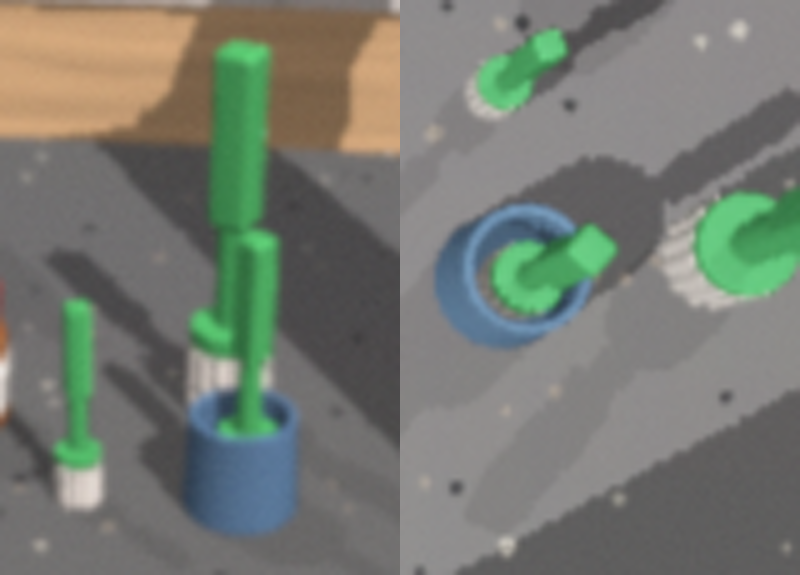

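View pics/c2.png

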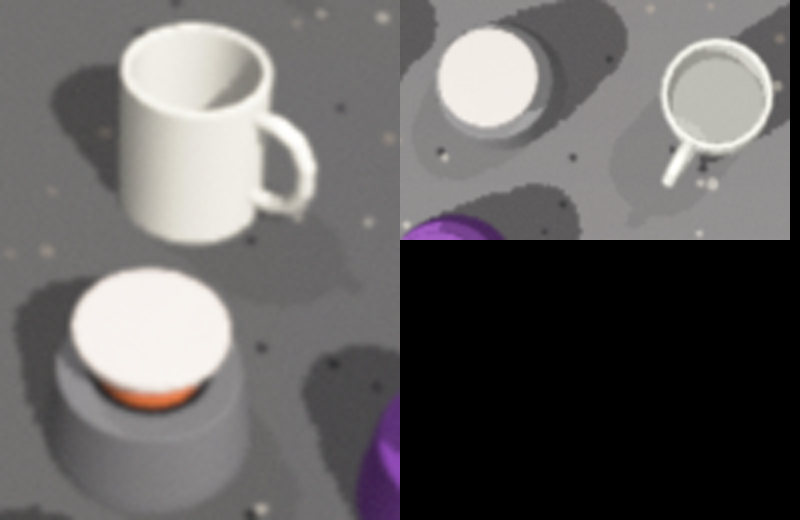

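The crops confirm it: the brush in the pot is the middle size, and it stands free. The grey pump with the white plate at rest shows orange. Next: the grip yaw and refined positions.

```bash
python3 - <<'E'
from h import *
d=pickle.load(open("f0.pkl","rb"));s,t=d["side"],d["top"]
print("brush top",onz(t,(388.6,215),170),"collar",onz(t,(375.6,220.4),49))
for z in[170]:
  c=[onz(t,(350+(x-400)/5,165+y/5),z)[:2] for x,y in[(590,227),(617,250),(592,277),(566,251)]]
  print(np.round(c,1)); e=np.diff(c+[c[0]],axis=0);print(np.hypot(*e.T),np.degrees(np.arctan2(e[:,1],e[:,0])))
print("mug",onz(t,(260.7,221.7),95),"plate",onz(t,(184.7,215.7),74.5))
print("mug handle",onz(t,(247,249),50))
# ellipse of plate & mug in side
print("side proj brush top/mug/plate",proj(s,[[501,-237,170],onz(t,(260.7,221.7),95),onz(t,(184.7,215.7),74.5)]))
print("big collar",onz(t,(419,214),70),"bigtop tri",tri(s,(303,111),t,(446,205)),"small top",tri(s,(270.5,161),t,(379,174)))
# min-area rect of the lit green top face
b=t["img"].astype(int);m=((b[:,:,1]>185)&(b[:,:,1]-b[:,:,0]>70)).astype(np.uint8)
m[:, :380]=0;m[:,396:]=0;m[:205]=0;m[225:]=0
print(cv2.minAreaRect(cv2.findNonZero(m)) if m.any() else b[208:224,382:394,1])
E
```

```text
brush top [ 500.99314649 -236.62223831  170.        ] collar [ 501.56411909 -236.31074404   49.        ]
[[ 510.9 -235.6]
 [ 501.1 -247. ]
 [ 489.4 -235.9]
 [ 500.5 -225. ]]
[15.04059505 16.15968764 15.55835838 14.92368462] [-130.85084034  136.42970748   44.47144386  -45.58867947]
mug [491.88121584  37.48351459  95.        ] plate [506.47813844 213.08535645  74.5       ]
mug handle [431.82449616  69.13285955  50.        ]
side proj brush top/mug/plate [[305.57523476 146.99544391]
 [303.55752049 231.52538394]
 [291.76282204 295.23698876]]
big collar [ 515.31922572 -334.66568827   70.        ] bigtop tri [ 515.17380019 -338.86210568  231.11282073] small top [ 597.38768269 -228.4957412   127.33860311]
((384.75006103515625, 217.75003051757812), (6.363960266113281, 15.55634880065918), 45.0)
```

Emit:
send_rows(
  moves=[
    [[0.01, 0.01, 0.03, 0, 0, 0, 1], [0.02, 0.02, 0.03, 0, 0, 0.1, 1], [0.03, 0.035, 0, 0, 0, 0.1, 1], [0.03, 0.035, 0, 0, 0, 0.1, 1], [0.03, 0.035, 0, 0, 0, 0.1, 1], [0.03, 0.035, 0, 0, 0, 0.09, 1], [0.03, 0.035, 0, 0, 0, 0, 1], [0.03, 0.035, 0, 0, 0, 0, 1], [0.03, 0.035, 0, 0, 0, 0, 1], [0.03, 0.035, 0, 0, 0, 0, 1]],
  ],
  grip_force=40,
)

```text
clock: 1.1
eef_pos: [451.2, -286.7, 309.8]
tcp_rot: [-3.141, 0.0, 0.783]
contact_force: [-0.4, -1.0, -0.3]
opening: 0.999
grasp_force: 0.0
```

Emit:
send_rows(
  moves=[
    [[0.03, 0.035, 0, 0, 0, 0, 1], [0.02, 0.016, 0, 0, 0, 0, 1], [0, 0, 0, 0, 0, 0, 1], [0, 0, 0, 0, 0, 0, 1]],
  ],
)

```text
clock: 1.5
eef_pos: [500.3, -237.0, 309.5]
tcp_rot: [-3.141, 0.001, 0.784]
contact_force: [-0.7, 0.2, 0.9]
opening: 1.001
grasp_force: 0.0
```

```bash
cat >> h.py <<'E'
from scipy.spatial.transform import Rotation as Ro
def wrist():
    from rig import sense,grab_frame
    s=sense();f=grab_frame("wrist");T=f["T_tool_cam"];R=Ro.from_euler("xyz",s["tcp_rot"]).as_matrix()
    W=np.eye(4);W[:3,:3]=R;W[:3,3]=s["eef_pos"];C=np.linalg.inv(W@T)
    f["rvec"]=cv2.Rodrigues(C[:3,:3])[0];f["tvec"]=C[:3,3];return f
E
python3 - <<'E'
from h import *
f=wrist();pickle.dump(f,open("w1.pkl","wb"));cv2.imwrite("pics/w1.png",f["img"][:,:,::-1])
c=[[501+a*12.7,-236.6+b*12.7,170] for a,b in((1,0),(0,1),(-1,0),(0,-1),(0,0))]
print(proj(f,c).round(1))
E
```

```text
[[289.8 190.9]
 [269.3 190.9]
 [269.5 210.6]
 [289.6 210.6]
 [279.5 200.8]]
```

View pics/w1.png

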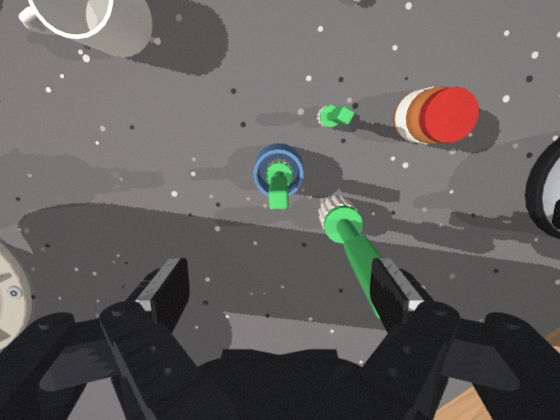

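The wrist view shows the brush top at (278,201), against a prediction of (279.5,200.8), with its faces square to the fingers. I descend.

Emit:
send_rows(
  moves=[
    [[0, 0, -0.03, 0, 0, 0, 1], [0, 0, -0.03, 0, 0, 0, 1], [0, 0, -0.03, 0, 0, 0, 1], [0, 0, -0.025, 0, 0, 0, 1], [0, 0, -0.025, 0, 0, 0, 1], [0, 0, -0.02, 0, 0, 0, 1], [0, 0, -0.01, 0, 0, 0, 1], [0, 0, 0, 0, 0, 0, 1], [0, 0, 0, 0, 0, 0, -1], [0, 0, 0, 0, 0, 0, -1]],
  ],
)

```text
clock: 2.55
eef_pos: [501.0, -238.0, 141.1]
tcp_rot: [3.14, -0.001, 0.782]
contact_force: [-0.2, -0.4, 0.4]
opening: 0.696
grasp_force: 0.0
```

Emit:
send_rows(
  moves=[
    [[0, 0, 0, 0, 0, 0, -1], [0, 0, 0, 0, 0, 0, -1], [0, 0, 0, 0, 0, 0, -1], [0, 0, 0, 0, 0, 0, -1], [0, 0, 0, 0, 0, 0, -1], [0, 0, 0, 0, 0, 0, -1], [0, 0, 0, 0, 0, 0, -1], [0, 0, 0, 0, 0, 0, -1]],
  ],
)

```text
clock: 3.35
eef_pos: [500.5, -237.2, 140.5]
tcp_rot: [-3.142, -0.0, 0.783]
contact_force: [-0.9, 1.1, 4.9]
opening: 0.209
grasp_force: 39.4
```

Emit:
send_rows(
  moves=[
    [[0, 0, 0.01, 0, 0, 0, -1], [0, 0, 0.02, 0, 0, 0, -1], [0, 0, 0.02, 0, 0, 0, -1], [0, 0, 0.02, 0, 0, 0, -1], [0, 0, 0.02, 0, 0, 0, -1], [0, 0, 0.02, 0, 0, 0, -1], [0, 0, 0.02, 0, 0, 0, -1], [0, 0, 0.02, 0, 0, 0, -1], [0, 0, 0, 0, 0, 0, -1], [0, 0, 0, 0, 0, 0, -1]],
  ],
  grip_force=60,
)

```text
clock: 4.35
eef_pos: [500.3, -237.4, 290.1]
tcp_rot: [3.141, -0.0, 0.783]
contact_force: [-0.5, -1.1, -1.5]
opening: 0.202
grasp_force: 58.7
```

Emit:
send_rows(
  moves=[
    [[0, 0.02, 0, 0, 0, 0, -1], [-0.001, 0.03, 0, 0, 0, 0, -1], [-0.001, 0.035, 0, 0, 0, 0, -1], [-0.001, 0.035, 0, 0, 0, 0, -1], [-0.001, 0.035, 0, 0, 0, 0, -1], [-0.001, 0.035, 0, 0, 0, 0, -1], [-0.001, 0.035, 0, 0, 0, 0, -1], [-0.001, 0.03, 0, 0, 0, 0, -1], [-0.001, 0.02, 0, 0, 0, 0, -1], [0, 0, 0, 0, 0, 0, -1]],
  ],
)

```text
clock: 5.35
eef_pos: [491.5, 39.6, 288.7]
tcp_rot: [-3.14, 0.001, 0.785]
contact_force: [0.7, 0.9, -0.9]
opening: 0.2
grasp_force: 58.8
```

```bash
python3 - <<'E'
from h import *
from rig import *
s=sense();p=s["eef_pos"];print(p,s["tcp_rot"],s["contact_force"],s["opening"],s["grasp_force"])
f=grab_frame("side");t=grab_frame("top");pickle.dump((f,t),open("f2.pkl","wb"))
P=[[*p[:2],p[2]-135],[*p[:2],p[2]-100],[491.9,37.5,95]]
print(proj(f,P).round(1),proj(t,P).round(1))
a=cv2.resize(f["img"][120:290,220:390,::-1],None,fx=3.4,fy=3.4,interpolation=cv2.INTER_CUBIC)
cv2.imwrite("pics/s2.png",a)
E
```

```text
[491.50508978  39.55302112 288.70039467] [-3.13976371e+00  1.19115366e-03  7.85265865e-01] [ 0.71306422  0.85785268 -0.92340613] 0.2003815869542937 58.78567457199097
[[304.9 210.7]
 [305.6 197.1]
 [303.5 231.5]] [[259.7 219.2]
 [259.6 217.5]
 [260.7 221.7]]
```

View pics/s2.png

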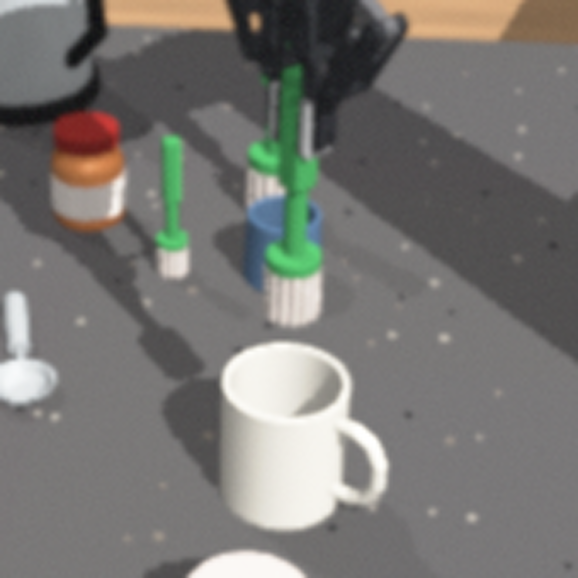

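The brush hangs upright, its end at about (306,212), which is centred over the mug mouth at (304,232). I dip it 35 mm below the rim and lift out again.

Emit:
send_rows(
  moves=[
    [[0, -0.002, -0.01, 0, 0, 0, -1], [0, 0, -0.02, 0, 0, 0, -1], [0, 0, -0.02, 0, 0, 0, -1], [0, 0, -0.02, 0, 0, 0, -1], [0, 0, -0.015, 0, 0, 0, -1], [0, 0, -0.01, 0, 0, 0, -1], [0, 0, 0, 0, 0, 0, -1], [0, 0, 0, 0, 0, 0, -1], [0, 0, 0, 0, 0, 0, -1], [0, 0, 0, 0, 0, 0, -1]],
  ],
)

```text
clock: 6.45
eef_pos: [492.9, 35.6, 195.7]
tcp_rot: [3.141, -0.001, 0.783]
contact_force: [0.5, -0.2, -0.8]
opening: 0.2
grasp_force: 58.7
```

Emit:
send_rows(
  moves=[
    [[0, 0, 0.01, 0, 0, 0, -1], [0, 0, 0.02, 0, 0, 0, -1], [0, 0, 0.02, 0, 0, 0, -1], [0, 0, 0.02, 0, 0, 0, -1], [0, 0, 0.015, 0, 0, 0, -1], [0, 0, 0.01, 0, 0, 0, -1], [0, 0, 0, 0, 0, 0, -1]],
  ],
)

```text
clock: 7.15
eef_pos: [493.2, 35.7, 291.9]
tcp_rot: [3.14, -0.002, 0.783]
contact_force: [0.6, 0.8, -1.2]
opening: 0.199
grasp_force: 58.7
```

Emit:
send_rows(
  moves=[
    [[0.001, 0.01, 0, 0, 0, 0, -1], [0.001, 0.025, 0, 0, 0, 0, -1], [0.002, 0.03, 0, 0, 0, 0, -1], [0.002, 0.03, 0, 0, 0, 0, -1], [0.003, 0.03, 0, 0, 0, 0, -1], [0.003, 0.025, 0, 0, 0, 0, -1], [0.003, 0.02, 0, 0, 0, 0, -1], [0, 0.006, 0, 0, 0, 0, -1], [0, 0, 0, 0, 0, 0, -1], [0, 0, 0, 0, 0, 0, -1]],
  ],
)

```text
clock: 8.15
eef_pos: [506.9, 211.1, 289.4]
tcp_rot: [-3.141, 0.001, 0.783]
contact_force: [0.2, 0.2, -1.6]
opening: 0.202
grasp_force: 58.7
```

Emit:
send_rows(
  moves=[
    [[0, 0.002, -0.01, 0, 0, 0, -1], [0, 0, -0.015, 0, 0, 0, -1], [0, 0, -0.015, 0, 0, 0, -1], [0, 0, -0.015, 0, 0, 0, -1], [0, 0, -0.01, 0, 0, 0, -1], [0, 0, -0.005, 0, 0, 0, -1], [0, 0, 0, 0, 0, 0, -1], [0, 0, 0, 0, 0, 0, -1]],
  ],
)

```text
clock: 8.95
eef_pos: [507.7, 213.6, 220.4]
tcp_rot: [3.141, -0.001, 0.783]
contact_force: [0.7, -0.9, -0.7]
opening: 0.205
grasp_force: 58.7
```

Emit:
send_rows(
  moves=[
    [[0, 0, -0.002, 0, 0, 0, -1], [0, 0, -0.002, 0, 0, 0, -1], [0, 0, -0.002, 0, 0, 0, -1], [0, 0, -0.001, 0, 0, 0, -1], [0, 0, 0, 0, 0, 0, -1], [0, 0, 0, 0, 0, 0, -1]],
  ],
)

```text
clock: 9.55
eef_pos: [507.4, 213.6, 213.0]
tcp_rot: [-3.142, 0.0, 0.783]
contact_force: [0.4, 0.2, -0.7]
opening: 0.203
grasp_force: 58.7
```

```bash
python3 - <<'E'
from h import *
from rig import *
z=[];F=[]
for i in range(4):
    f=grab_frame("side");s=sense();z.append(s["eef_pos"][2]);F.append(s["contact_force"][2])
print(np.mean(z),np.mean(F),s["eef_pos"])
a=cv2.resize(f["img"][230:350,240:345,::-1],None,fx=5,fy=5,interpolation=cv2.INTER_CUBIC)
cv2.imwrite("pics/s3.png",a)
E
```

```text
213.03149678503627 -0.7682869120549474 [507.44589779 213.60501589 213.03749493]
```

View pics/s3.png

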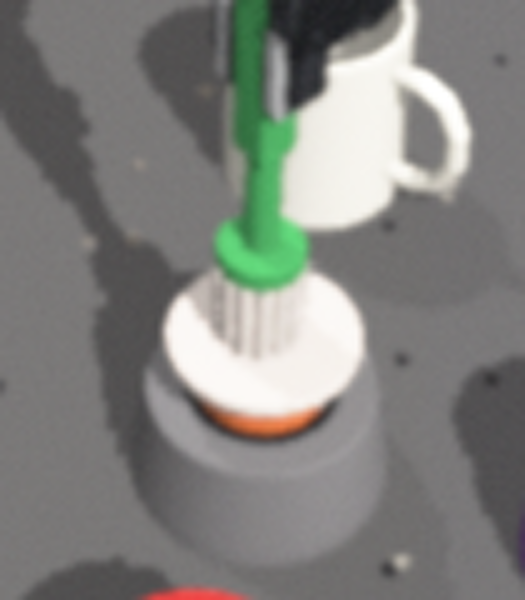

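The bristles are just above the plate at about (292,300), near its centre. I press slowly.

Emit:
send_rows(
  moves=[
    [[0, 0, -0.001, 0, 0, 0, -1], [0, 0, -0.001, 0, 0, 0, -1], [0, 0, -0.001, 0, 0, 0, -1], [0, 0, -0.001, 0, 0, 0, -1], [0, 0, 0, 0, 0, 0, -1], [0, 0, 0, 0, 0, 0, -1]],
  ],
)

```text
clock: 10.35
eef_pos: [507.5, 213.6, 209.1]
tcp_rot: [3.142, -0.0, 0.783]
contact_force: [-1.4, -0.2, 2.0]
opening: 0.202
grasp_force: 58.9
```

Emit:
send_rows(
  moves=[
    [[0, 0, -0.001, 0, 0, 0, -1], [0, 0, -0.001, 0, 0, 0, -1], [0, 0, 0, 0, 0, 0, -1], [0, 0, 0, 0, 0, 0, -1]],
  ],
)

```text
clock: 10.75
eef_pos: [507.5, 213.6, 207.0]
tcp_rot: [3.142, -0.0, 0.783]
contact_force: [-0.1, 0.1, 2.1]
opening: 0.205
grasp_force: 59.1
```

Emit:
send_rows(
  moves=[
    [[0, 0, -0.001, 0, 0, 0, -1], [0, 0, -0.001, 0, 0, 0, -1], [0, 0, 0, 0, 0, 0, -1], [0, 0, 0, 0, 0, 0, -1]],
  ],
)

```text
clock: 11.15
eef_pos: [507.5, 213.7, 205.0]
tcp_rot: [3.142, -0.0, 0.783]
contact_force: [-0.3, 0.1, 2.8]
opening: 0.204
grasp_force: 59.1
```

```bash
python3 - <<'E'
from rig import *
import numpy as np
z=[]
for i in range(6):
    grab_frame("top");s=sense();z.append([s["eef_pos"][2],s["contact_force"][2]])
print(np.mean(z,0))
E
```

```text
[205.02673802   2.86089058]
```

Emit:
send_rows(
  moves=[
    [[0, 0, -0.001, 0, 0, 0, -1], [0, 0, -0.001, 0, 0, 0, -1], [0, 0, -0.001, 0, 0, 0, -1], [0, 0, -0.001, 0, 0, 0, -1], [0, 0, -0.001, 0, 0, 0, -1], [0, 0, 0, 0, 0, 0, -1], [0, 0, 0, 0, 0, 0, -1], [0, 0, 0, 0, 0, 0, -1]],
  ],
)

```text
clock: 12.25
eef_pos: [507.5, 213.7, 200.1]
tcp_rot: [3.142, -0.0, 0.783]
contact_force: [-0.2, 0.4, 5.0]
opening: 0.198
grasp_force: 59.4
```

```bash
python3 - <<'E'
from rig import *
import numpy as np,cv2
z=[]
for i in range(6):
    f=grab_frame("side");s=sense();z.append([s["eef_pos"][2],s["contact_force"][2]])
print(np.mean(z,0))
a=cv2.resize(f["img"][230:350,240:345,::-1],None,fx=5,fy=5,interpolation=cv2.INTER_CUBIC)
cv2.imwrite("pics/s4.png",a)
E
```

```text
[200.06971775   4.7191138 ]
```

View pics/s4.png

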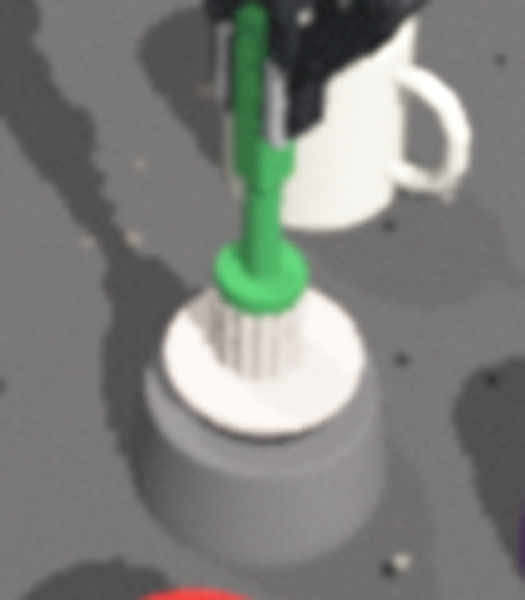

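The orange is hidden. The plate lower edge moved from about row 415 to 435 in the crop, and force and geometry both put it at about 9 to 9.5 mm down. I hold over 2 s and then hand in.

Emit:
send_rows(
  moves=[
    [[0, 0, 0, 0, 0, 0, -1], [0, 0, 0, 0, 0, 0, -1], [0, 0, 0, 0, 0, 0, -1], [0, 0, 0, 0, 0, 0, -1], [0, 0, 0, 0, 0, 0, -1], [0, 0, 0, 0, 0, 0, -1], [0, 0, 0, 0, 0, 0, -1], [0, 0, 0, 0, 0, 0, -1], [0, 0, 0, 0, 0, 0, -1], [0, 0, 0, 0, 0, 0, -1]],
  ],
)

```text
clock: 13.55
eef_pos: [507.5, 213.6, 200.1]
tcp_rot: [3.142, -0.0, 0.783]
contact_force: [0.3, -0.3, 5.3]
opening: 0.203
grasp_force: 59.4
```

Emit:
send_rows(
  moves=[
    [[0, 0, 0, 0, 0, 0, -1], [0, 0, 0, 0, 0, 0, -1], [0, 0, 0, 0, 0, 0, -1], [0, 0, 0, 0, 0, 0, -1], [0, 0, 0, 0, 0, 0, -1], [0, 0, 0, 0, 0, 0, -1], [0, 0, 0, 0, 0, 0, -1], [0, 0, 0, 0, 0, 0, -1], [0, 0, 0, 0, 0, 0, -1], [0, 0, 0, 0, 0, 0, -1]],
  ],
)

```text
clock: 14.55
eef_pos: [507.4, 213.6, 200.1]
tcp_rot: [3.142, -0.0, 0.783]
contact_force: [-0.6, 0.1, 5.5]
opening: 0.202
grasp_force: 59.4
```

Emit:
send_rows(
  moves=[
    [[0, 0, 0, 0, 0, 0, -1], [0, 0, 0, 0, 0, 0, -1], [0, 0, 0, 0, 0, 0, -1], [0, 0, 0, 0, 0, 0, -1], [0, 0, 0, 0, 0, 0, -1], [0, 0, 0, 0, 0, 0, -1], [0, 0, 0, 0, 0, 0, -1], [0, 0, 0, 0, 0, 0, -1]],
  ],
)

```text
clock: 15.35
eef_pos: [507.5, 213.6, 200.1]
tcp_rot: [3.142, -0.0, 0.783]
contact_force: [-1.9, -0.4, 4.6]
opening: 0.203
grasp_force: 59.4
```

```bash
python3 -c "
from rig import *
s=sense();print(s['eef_pos'],s['contact_force'],s['grasp_force']);print(sign_off())"
```

```text
[507.47167872 213.6238866  200.07263937] [-1.88098585 -0.415655    4.62727619] 59.35178875923157
the job is handed in; nothing more can be done
None
```

The job is handed in at about 15 s: I lifted the brush out, dipped it 35 mm into the mug, and it is now gripped upright, holding the pump plate an estimated 9–9.5 mm down (held about 3 s before hand-in); no verdict was returned.

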